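# Set and lock the length stop against a sample board

## Robot

A 6-joint arm with a two-finger parallel gripper is mounted at the origin on the work surface. World frame = base frame: x ahead of the robot, y to its left, z up, the work surface at z = 0. Lengths are in m, angles in rad, forces in N, time in s.
With the tool pointing down it reaches from about 0.3 to 0.875 m from the base axis. Payload 6.4 kg.
Tool frame: the origin (TCP) lies midway between the tips of the shut fingers; the grasp point (between the pads) lies 19 mm behind it; z points along the fingers, y is the line along which they close (so a half turn about z gives the same grasp; the last joint's range is limited). The gripper opens to 85 mm and grips with 20 to 120 N. Pads are 22 mm wide; open, the fingers measure 114 mm over their backs; the gripper's body (76 mm by 85 mm) begins 54 mm behind the grasp point. The pads swing forward as they close: fully open they stand 13 mm farther back than shut.
Start: joints at [-1.538, 0.181, 1.607, -0, 1.354, -0.206], TCP at [0.136, -0.559, 0.231] pointing down, gripper open.
Joint ranges: [-2.99, 2.99], [-0.89, 2.07], [0.3, 2.58], [-1.14, 4.28], [0, 2.63], [-3.12, 3.12]. Speed limits (rad/s): [2.57, 2.57, 3.01, 3.14, 3.14, 3.14].

## Interface

Orientations are given as a unit quaternion [x, y, z, w].
In Python, from station import r, get_image, get_calibration gives the robot as it stands.
- The arm moves only by the tool carry_out, never from a script. Its argument "steps" is a list of rows, each a list of 5 numbers: the shift along the tool's x, y, z in units of 30 mm (1.0 is 30 mm), then the turn about the tool's z in units of 6 degrees (1.0 is 6 degrees), then the closure, from -1 (fully open) to 1 (shut). In form: [[tx, ty, tz, turn, gripper], ...]. A call has 1 to 5 rows; each row shifts and turns the commanded pose from where the row before left it, along the tool's axes as they then stand; what a row does not reach is not made up. A row lasts 1/12 s, in which the tool goes at most 41.7 mm and 7.16 degrees, less where a joint would pass 70% of its speed; a pose out of reach is approached as far as the arm can. A call is refused whole if a number of a shift passes 1 or a number of a turn 1, either way. A call with a gripper value outside its range is refused whole. The fingers move at their own pace and stop on an object; "newtons" is the grip in N (left out, the last holds). Time passes only in rows, so rows that do not move let the fingers close. It gives the time, the measured TCP pose, the force, the opening and the grip force at its end, in the units of the state.
- r.get_obs(): the state, without advancing time (a new reading comes with each control period).
- get_image(name): name is "scene" or "top"; returns (picture, depth): 384x512x3 uint8, red, green, blue; 384x512 float32, m along the optical axis (not along the pixel's ray), 0 where there is no reading.
- get_calibration(name): a dict with "mtx" (3x3 intrinsics, pixels), "rvec" (rotation vector, rad) and "tvec" (3), from world to camera coordinates, as OpenCV has them. Camera axes: x right, y down, z forward; pixel columns grow to the right and rows downward; lengths in m; the calibration is good to about 2 mm. A picture is of the moment at which its call begins. get_calibration takes no time and is no camera call.
- r.close_job(): hands the job in; it is judged then, once.
The state is a dict: "t": time; "q": joint angles; "joint_vel": joint speeds; "effort": joint torques, N m; "ee_pos": TCP position; "eef_rot": TCP orientation; "ft_force": force on the tool from outside, world axes, zero at the start; "moment": the same for the moment, N m; "width": finger opening in m; "grasp_force": force on a finger pad.
Only numpy, scipy, OpenCV 4.12 (cv2) and the standard library are available. Lean on these libraries where they do the work, as an engineer would, in place of code of your own. Each camera call takes 0.05 s, during which the arm holds its last target. There are 200 camera calls.

## Task

Set the length stop on the cutting jig to the sample board: turn the bar knob a quarter turn to free the stop carriage, then slide the carriage along the fence until the board is pushed up against the fixed end stop and the carriage is snug against the board's other end. Then turn the knob back so that its bar lies along the fence again and the carriage is locked there. Do not force the carriage while it is locked, keep the board flat on the bed along the fence, and leave the glue bottle, square, tape measure and offcut where they are.

Things in the scene. Friction and masses are not known exactly. Their poses are not given: they have to be found in the camera images.
- jig: Fixed cutting jig: plywood bed 170 (x) x 540 (y) x 18 mm on the bench. Origin: centre of its underside; x across the bed to the fence, y along the fence towards the end stop, z up. Aluminium fence on it at jig x 35 to 80 mm, top 54 mm above the bench. Dark wooden end stop at its +y end: jig x -55 to 35, y 195 to 230 mm, top 60 mm above the bench.
- end_face (a point): Point on the end stop's inner face (the face the board must meet) at jig x 0, at the height of the bed's top (18 mm above the bench). Axes as the jig's; the face looks to jig -y.
- board: Loose brown wooden sample board, 70 (x) x 180 (y) x 22 mm, 0.1 to 0.2 kg, flat on the bed along the fence between end stop and carriage, at the start 15 to 55 mm short of the end stop and 25 mm or more from the carriage. Origin: centre of its underside; y along its length to the end stop, z up. Home, its origin is 90 mm from the end stop's face.
- carriage (a joint): Position of the stop carriage along the fence (m), 0 to 0.26, growing towards the end stop; starts at 0.040 to 0.105, reads 0.185 when snug on the home board. Grey steel block 90 mm long, jig x -40 to 85 mm, 26 to 82 mm above the bench, riding on the fence with a shoe hanging before it. Free, it slides with about 2 N (more when fast); locked, it stands 30 N or more.
- stop_face (a point): Point on the carriage's front face (the one that meets the board), at jig x -5 mm, 54 mm above the bench; the flat face reaches from 26 to 82 mm above the bench. Axes as the jig's.
- back_face (a point): Point on the carriage's flat back face, the one to push on: 90 mm behind stop_face, at jig x -5 mm, 54 mm above the bench. The face is 70 mm wide before the fence (jig x -40 to 30 mm), 26 to 82 mm above the bench, with free space behind it. Axes as the jig's.
- knob (a joint): Angle of the clamp knob on the carriage (rad), 0 to 1.57. 0: bar along the fence, locked (starts at 0 to 0.15). Grows counter-clockwise seen from above; the clamp lets go beyond about 0.85; at 1.57 the bar lies square across the fence, fully free. Stays where it is left; takes 0.1 to 0.25 N m to turn. Below 0.3 counts as locked.
- knob_grip (a point): Centre of the knob's black bar, on its vertical turning axis, 108.5 mm above the bench, 30 mm behind stop_face, at jig x 57.5 mm. Bar: 80 mm long along this point's y, 15 mm thick along its x, 26 mm tall (94.5 to 120.5 mm above the bench), 13 mm of air under it over the carriage but for a round stem 26 mm wide. Turns with the knob.
- glue: Bystander: white glue bottle, 56 mm wide, 160 mm tall, standing on the bench. Origin: centre of its underside.
- square: Bystander: try square lying on the bench, wooden stock 120 mm long and steel blade 180 mm long. Origin: under the middle of the stock.
- tape: Bystander: tape measure, 68 x 36 x 64 mm, standing on the bench. Origin: centre of its underside.
- offcut: Bystander: offcut of board, 90 x 140 x 22 mm, lying on the bench. Origin: centre of its underside.
Mind the look-alikes: they are no part of the job. Leave any pink or red look-alike of the board alone.

How it is judged:
On the way, in this order (a step that is already met when the one before it is completed fails the run):
1. the knob is turned to free the carriage (beyond 1.0 rad) while the carriage still stands within 20 mm of where it was (value of joint knob above 1 rad and distance of stop_face from where it was at the start of the episode below 0.02 m), for 0.1 s.
2. the board is against the end stop and the carriage against the board (gaps under 3 mm), the knob still not locked (y of board in the frame of end_face between -0.093 and -0.086 m and x of board in the frame of end_face between -0.01 and 0.004 m and angle between the y axis of board and the y axis of jig, either way round below 0.05 rad and angle between board's own z axis and vertical below 0.05 rad and z of board in the frame of end_face below 0.004 m and y of stop_face in the frame of end_face above -0.186 m and y of stop_face in the frame of board above -0.093 m and value of joint knob above 0.3 rad), for 0.1 s.
At the end, for the whole second after the job is handed in: The board lies flat on the bed, at rest, against the end stop (gap under 3 mm), within 10 mm of the fence and along it to 0.05 rad; the carriage's front face is against the board's other end (gap under 3 mm); the knob is turned back to locked (joint below 0.3 rad) (y of board in the frame of end_face between -0.093 and -0.086 m and x of board in the frame of end_face between -0.01 and 0.004 m and angle between the y axis of board and the y axis of jig, either way round below 0.05 rad and angle between board's own z axis and vertical below 0.05 rad and z of board in the frame of end_face below 0.004 m and y of stop_face in the frame of end_face above -0.186 m and y of stop_face in the frame of board above -0.093 m and value of joint knob below 0.3 rad and linear speed of board below 0.02 m/s); the robot touches nothing.
It fails at once if the glue bottle, square, tape measure or offcut is moved by more than 30 mm (distance of any of glue, square, tape, offcut from where it was at the start of the episode above 0.03 m).
It fails at once if the board is lifted more than 20 mm off the bed (z of board in the frame of end_face above 0.02 m).
It fails at once if the locked carriage (knob below 0.3) is forced along the fence, faster than 0.04 m/s (value of joint knob below 0.3 rad and (velocity of joint carriage above 0.04 m/s or velocity of joint carriage below -0.04 m/s)).
It also fails if it takes over 72 s, if anything falls off the work surface, if the arm or the gripper's body presses on something with over 40 N, if the wrist force passes 120 N, or if a joint passes its speed limit or range.

## Working session

There is one attempt and no reset: what is moved stays moved. The work goes in short steps, Python scripts to look and compute and a tool call to move; the robot and the scene stay as the last step left them, time stands still between calls to the robot, and variables do not carry over. Pictures are saved under pics/ and viewed, at most 10 in all, crops included, and the job is handed in when it is done.

Besides the shell and the picture viewer there is one more tool, called as name(argument=value, ...) on one line, values as JSON. carry_out: Moves the arm, as the interface text tells. Its arguments: {"type":"object","properties":{"steps":{"type":"array","items":{"type":"array","items":{"type":"number"}}},"newtons":{"type":"number"}},"required":["steps"]}

```bash
mkdir -p pics; ls; cat > h.py <<'E'
import numpy as np, cv2
from station import r, get_image, get_calibration
def cal(n):
    c=get_calibration(n); return np.array(c["mtx"]),cv2.Rodrigues(np.array(c["rvec"],float))[0],np.array(c["tvec"],float).ravel()
def onplane(n,u,v,z):
    K,R,t=cal(n); d=R.T@np.linalg.inv(K)@[u,v,1]; o=-R.T@t
    return o+d*(z-o[2])/d[2]
def proj(n,p):
    K,R,t=cal(n); q=K@(R@np.asarray(p,float)+t); return q[:2]/q[2]
def pts(n,dep):
    K,R,t=cal(n); v,u=np.indices(dep.shape); 
    c=np.stack([(u-K[0,2])/K[0,0]*dep,(v-K[1,2])/K[1,1]*dep,dep],-1)
    return (c-t)@R
E
python3 - <<'E'
from h import *
for n in("top","scene"):
    im,d=get_image(n); cv2.imwrite(f"pics/{n}0.png",cv2.resize(im[:,:,::-1],(800,600),interpolation=cv2.INTER_CUBIC)); np.savez(f"{n}0",im=im,d=d)
    K,R,t=cal(n); print(n,-R.T@t,R[2])
print(r.get_obs())
E
```

```text
pics
top [ 4.20171380e-01 -7.25835868e-04  1.41452972e+00] [ 0.10822689  0.00298852 -0.99412173]
scene [1.24626809 0.53725987 0.7248864 ] [-0.62529595 -0.52015451 -0.58175963]
{'t': 0.1, 'q': array([-1.53828234e+00,  1.81444054e-01,  1.60789445e+00,  2.58344720e-05,
        1.35382174e+00, -2.06282997e-01]), 'joint_vel': array([ 0.00108259, -0.00184149, -0.00228582,  0.00088599, -0.00123751,
        0.00104521]), 'effort': array([-3.41723944e-05, -4.45877802e+01, -3.52239525e+01, -3.26315430e-04,
        4.17354866e-03,  1.35908761e-05]), 'ee_pos': array([ 0.13602514, -0.55817182,  0.23049357]), 'eef_rot': array([ 9.92880491e-01,  1.19112198e-01,  8.05783173e-05, -7.79740762e-04]), 'ft_force': array([0.23350542, 0.13181585, 0.07869783]), 'moment': array([-0.02861511, -0.01266648,  0.04488638]), 'grasp_force': 0.0, 'width': 0.08530406489476004}
```

View pics/top0.png

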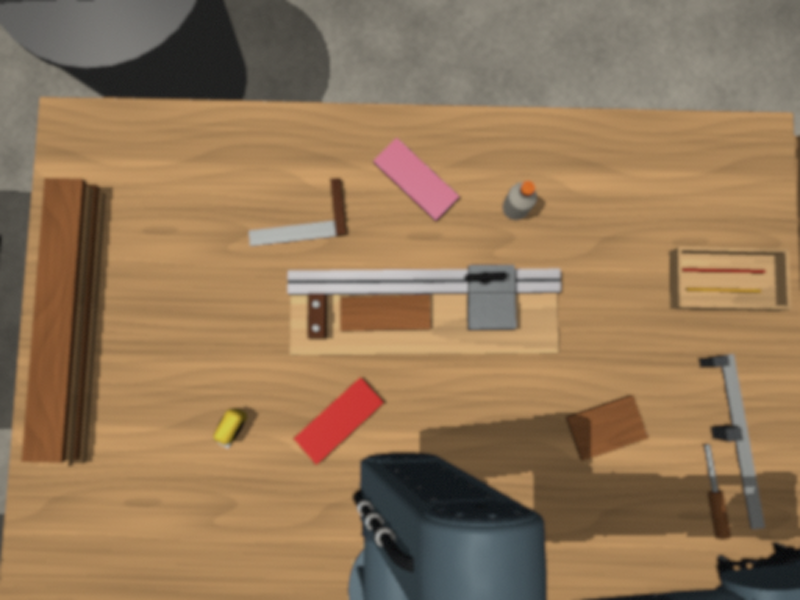

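View pics/scene0.png

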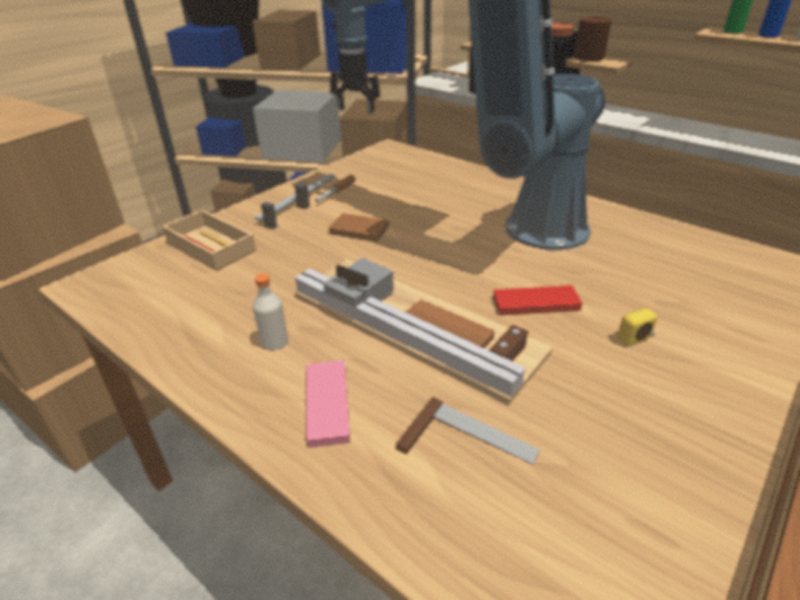

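Top view (800x600): the sample board is brown at (386,312), the end stop is dark at (317,315), the carriage is at (492,298) and the knob bar at (488,276). Jig +x points up in the picture (world +x), and +y points left.
Look-alikes for the board: pink (416,180), red (339,420), offcut (608,427), plank stack (60,320). For the knob: the black clamp jaws at (715,361) and (727,433). I choose the brown board between stop and carriage, and the bar on the carriage. Next I check both in a close crop.

```bash
python3 - <<'E'
from h import *
z=np.load("top0.npz"); im,d=z["im"],z["d"]
c=im[160:235,175:368]; cv2.imwrite("pics/crop0.png",cv2.resize(c[:,:,::-1],None,fx=4,fy=4,interpolation=cv2.INTER_CUBIC))
P=pts("top",d)
# height classes inside jig zone
reg=np.zeros(d.shape,bool); reg[165:232,180:365]=1
def rect(m,name):
    p=P[m][:,:2]; (c,s,a)=cv2.minAreaRect(p.astype(np.float32)*1000); print(name,m.sum(),np.round(c,1),np.round(s,1),round(a,2),np.round(P[m][:,2].mean(),4), np.round(p.min(0),4),np.round(p.max(0),4))
Z=P[...,2]
rect(reg&(Z>.1)&(Z<.13),"bar"); rect(reg&(Z>.072)&(Z<.09),"carr"); rect(reg&(Z>.034)&(Z<.044),"board"); rect(reg&(Z>.0565)&(Z<.068),"stop"); rect(reg&(Z>.048)&(Z<.0565),"fence"); rect(reg&(Z>.012)&(Z<.024),"bed")
E
```

```text
bar 153 [ 602.7 -138.2] [18.2 77.8] 3.08 0.1183 [ 0.5921 -0.1767] [ 0.6121 -0.0996]
carr 1057 [ 566.9 -155.1] [122.7  91.4] 1.36 0.0817 [ 0.5048 -0.2008] [ 0.6288 -0.1082]
board 1241 [532.6 -25.2] [ 88.  534.9] 1.65 0.0397 [ 0.483  -0.2913] [0.5838 0.2435]
stop 699 [554.  -24.1] [133.3 533.9] 1.62 0.0593 [ 0.481  -0.2897] [0.6275 0.2439]
fence 1774 [554.8 -25.3] [133.9 539.4] 1.7 0.0533 [ 0.4819 -0.2941] [0.6289 0.2461]
bed 3915 [516.9 -25.4] [120.8 540.4] 1.27 0.0182 [ 0.4507 -0.2956] [0.5826 0.2444]
```

View pics/crop0.png

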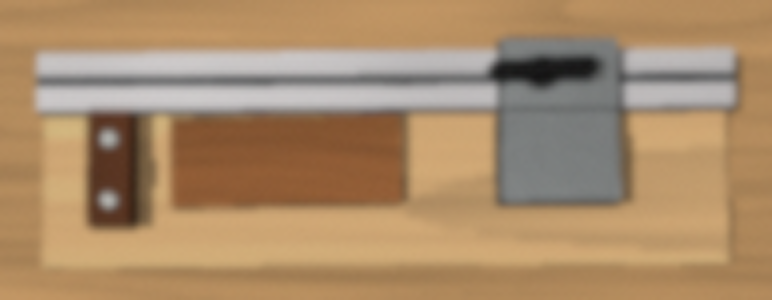

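The crop shows the chosen board at crop (290,160), with the end stop left of it, the carriage to the right at (560,120) and the bar on it at (545,68), nearly along the fence. The jig's yaw is about +0.027 rad and the bar centre is near (0.6025,-0.139). I turn the tool first, at height.

carry_out(steps=[[0,0,0,-1,-1],[0,0,0,-1,-1],[0,0,0,-1,-1],[0,0,0,-1,-1],[0,0,0,-1,-1]])

```text
t: 0.52
ee_pos: [0.136, -0.5583, 0.2307]
eef_rot: [0.927, 0.374, 0.0, -0.0]
ft_force: [-0.6, -0.9, -0.5]
width: 0.0854
grasp_force: 0.0
```

carry_out(steps=[[0,0,0,-1,-1],[0,0,0,-1,-1],[0,0,0,-1,-1],[0,0,0,-1,-1],[0,0,0,-1,-1]])

```text
t: 0.93
ee_pos: [0.136, -0.5584, 0.2308]
eef_rot: [0.799, 0.602, 0.0, -0.0]
ft_force: [-0.3, 0.1, 0.8]
width: 0.0855
grasp_force: 0.0
```

carry_out(steps=[[0,0,0,-1,-1],[0,0,0,-1,-1],[0,0,0,-1,-1],[0,0,0,0,-1]])

```text
t: 1.27
ee_pos: [0.136, -0.5584, 0.2308]
eef_rot: [0.695, 0.719, 0.0, -0.0]
ft_force: [0.0, -0.8, -0.3]
width: 0.0855
grasp_force: 0.0
```

```bash
cat >> h.py <<'E'
from scipy.spatial.transform import Rotation as Ro
def go(x,y,z,yaw_deg=None):
    o=r.get_obs(); R=Ro.from_quat(o["eef_rot"]); X=R.as_matrix()[:,0]; yaw=np.degrees(np.arctan2(X[1],X[0]))
    print("t",round(o["t"],2),"pos",o["ee_pos"].round(4),"yaw",yaw.round(2),"F",o["ft_force"].round(1),"M",o["moment"].round(2),"w",round(o["width"],4),"q6",o["q"][5].round(2))
    print("units",(R.inv().apply(np.array([x,y,z])-o["ee_pos"])/.03).round(3),"turn",None if yaw_deg is None else round(-(yaw_deg-yaw)/6,2))
E
python3 - <<'E'
from h import *
go(.6025,-.139,.18,93)
E
```

```text
t 1.27 pos [ 0.136  -0.5584  0.2308] yaw 91.89 F [ 0.  -0.8 -0.3] M [-0.03 -0.02 -0.01] w 0.0855 q6 -1.57
units [13.456 16.002  1.707] turn -0.18
```

carry_out(steps=[[0.67,0.8,0,-0.18,-1],[0.67,0.8,0,0,-1],[0.67,0.8,0,0,-1],[0.67,0.8,0,0,-1],[0.67,0.8,0,0,-1]])

```text
t: 1.68
ee_pos: [0.2522, -0.4517, 0.231]
eef_rot: [0.691, 0.722, 0.0, -0.0]
ft_force: [0.6, 0.4, -0.4]
width: 0.0856
grasp_force: 0.0
```

carry_out(steps=[[0.67,0.8,0,0,-1],[0.67,0.8,0,0,-1],[0.67,0.8,0,0,-1],[0.67,0.8,0,0,-1],[0.67,0.8,0,0,-1]])

```text
t: 2.1
ee_pos: [0.3673, -0.3454, 0.2312]
eef_rot: [0.691, 0.723, 0.0, -0.0]
ft_force: [-0.6, -0.1, 0.2]
width: 0.0855
grasp_force: 0.0
```

carry_out(steps=[[0.67,0.8,0,0,-1],[0.67,0.8,0,0,-1],[0.67,0.8,0,0,-1],[0.67,0.8,0,0,-1],[0.67,0.8,0,0,-1]])

```text
t: 2.52
ee_pos: [0.4823, -0.2392, 0.2311]
eef_rot: [0.691, 0.723, -0.0, -0.0]
ft_force: [0.5, -0.1, 0.7]
width: 0.0855
grasp_force: 0.0
```

carry_out(steps=[[0.6,0.7,0,0,-1],[0.5,0.6,0,0,-1],[0.4,0.4,0,0,-1],[0.3,0.3,0,0,-1],[0,0,0,0,-1]])

```text
t: 2.93
ee_pos: [0.5398, -0.182, 0.231]
eef_rot: [0.69, 0.724, 0.0, -0.0]
ft_force: [-0.6, 0.5, -0.8]
width: 0.0857
grasp_force: 0.0
```

```bash
python3 - <<'E'
from h import *
go(.6025,-.139,.15,93)
im,d=get_image("top"); np.savez("top1",im=im,d=d)
im2,d2=get_image("scene")
u,v=proj("scene",[.6025,-.139,.13]).astype(int); 
a=im2[max(v-70,0):v+70,max(u-90,0):u+90]; cv2.imwrite("pics/s1.png",cv2.resize(a[:,:,::-1],(720,560),interpolation=cv2.INTER_CUBIC)); print(u,v)
E
```

```text
t 2.93 pos [ 0.5398 -0.182   0.231 ] yaw 92.78 F [-0.6  0.5 -0.8] M [-0.01  0.02 -0.01] w 0.0857 q6 -0.58
units [1.328 2.158 2.7  ] turn -0.04
224 170
```

View pics/s1.png

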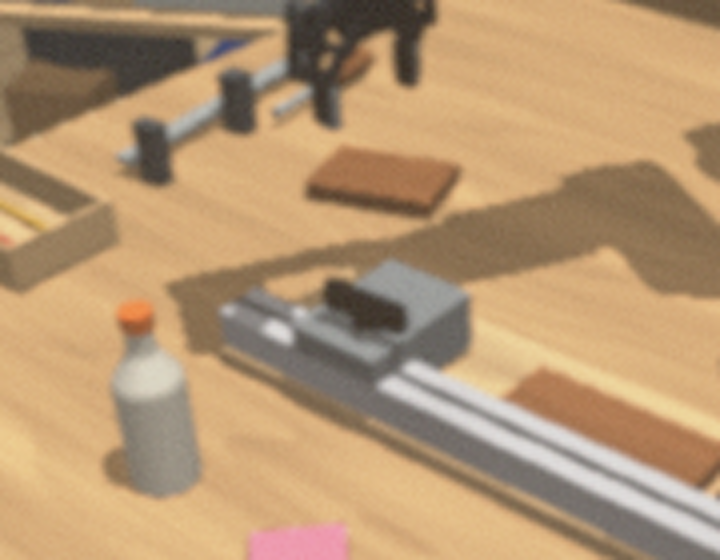

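The scene crop shows the bar on the carriage at (365,307), lying along the fence, with the open fingers above and behind at (365,60). I move over the bar and cross-check its position.

carry_out(steps=[[0.66,0.9,0.2,0,-1],[0.67,0.9,0.3,0,-1],[0,0.3,0.3,0,-1],[0,0,0,0,-1]])

```text
t: 3.37
ee_pos: [0.5996, -0.1408, 0.2052]
eef_rot: [0.69, 0.724, -0.001, -0.001]
ft_force: [0.1, 0.0, -0.0]
width: 0.0854
grasp_force: 0.0
```

```bash
python3 - <<'E'
from h import *
go(.6025,-.139,.15,93)
z=np.load("scene0.npz"); P=pts("scene",z["d"]); im=z["im"].astype(int)
m=(np.abs(P[...,0]-.6)<.04)&(np.abs(P[...,1]+.14)<.06)&(P[...,2]>.096)&(P[...,2]<.135)
p=P[m]; print(m.sum(),p.min(0),p.max(0),cv2.minAreaRect((p[:,:2]*1000).astype(np.float32)))
z=np.load("top0.npz"); P=pts("top",z["d"]); 
m=(np.abs(P[...,0]-.6)<.04)&(np.abs(P[...,1]+.14)<.06)&(z["im"].max(-1)<75)
vv,uu=np.nonzero(m); print(m.sum(),cv2.minAreaRect(np.c_[uu,vv].astype(np.float32)))
(c,s,a)=cv2.minAreaRect(np.c_[uu,vv].astype(np.float32)); print(onplane("top",*c,.1205))
g=z["im"].astype(int).max(-1); print(g[170:186,296:328:3])
E
```

```text
t 3.37 pos [ 0.5996 -0.1408  0.2052] yaw 92.75 F [ 0.1  0.  -0. ] M [ 0.    0.1  -0.02] w 0.0854 q6 -0.47
units [0.052 0.103 1.839] turn -0.04
172 [ 0.5926752  -0.17623128  0.09630479] [ 0.61407129 -0.09871292  0.12213072] ((604.6957397460938, -137.24136352539062), (19.603242874145508, 77.75128936767578), 5.352102279663086)
153 ((311.0, 177.5), (7.0, 26.0), 90.0)
[ 0.59885104 -0.14073308  0.1205    ]
[[182 151 132 131 132 131 129 128 131 130 130]
 [182 139 129 129 128 128 127 125 124 124 123]
 [185 141 129 128 124 121 123 120 120 120 124]
 [188 140 122 121 110 102 106 102 100 104 121]
 [187 125 103  99  81  67  75  68  63  78 115]
 [181  94  64  63  47  33  42  35  33  51 108]
 [166  58  35  32  28  26  28  27  26  40 105]
 [144  36  30  27  25  25  26  25  26  46 107]
 [118  32  31  28  24  21  29  33  33  65 111]
 [103  48  50  49  26  26  49  61  60  86 115]
 [125  86  86  86  50  42  83  96  94 107 121]
 [163 122 117 116  82  72 110 119 116 121 123]
 [185 141 130 129 109 103 124 127 124 125 123]
 [190 145 132 131 124 123 129 127 125 126 123]
 [191 145 132 129 129 129 130 128 126 125 123]
 [183 140 129 128 128 127 126 125 122 122 121]]
```

carry_out(steps=[[0.05,0.1,0.9,-0.1,-1],[0,0,0.9,0,-1],[0,0,0.9,0,-1],[0,0,0.7,0,-1],[0,0,0.16,0,-1]])

```text
t: 3.78
ee_pos: [0.599, -0.1398, 0.0966]
eef_rot: [0.687, 0.727, -0.001, -0.003]
ft_force: [-1.3, -0.1, -1.2]
width: 0.0854
grasp_force: 0.0
```

```bash
python3 - <<'E'
from h import *
go(.6025,-.139,.0985,93.5)
E
```

```text
t 3.78 pos [ 0.599  -0.1398  0.0966] yaw 93.22 F [-1.3 -0.1 -1.2] M [ 0.04  0.08 -0.05] w 0.0854 q6 -0.48
units [ 0.021  0.117 -0.064] turn -0.05
```

carry_out(steps=[[0,0.1,-0.06,0,-0.5],[0,0,0,0,0],[0,0,0,0,0.4],[0,0,0,0,0.5],[0,0,0,0,0.5]], newtons=25)

```text
t: 4.2
ee_pos: [0.6066, -0.1395, 0.104]
eef_rot: [0.686, 0.728, 0.0, 0.001]
ft_force: [-0.3, 0.6, 0.8]
width: 0.0253
grasp_force: 0.0
```

carry_out(steps=[[0,0,0,0,1],[0,0,0,0,1],[0,0,0,0,1]], newtons=25)

```text
t: 4.45
ee_pos: [0.6032, -0.1396, 0.1036]
eef_rot: [0.686, 0.728, -0.002, -0.002]
ft_force: [-14.7, -1.6, 12.4]
width: 0.0143
grasp_force: 28.2
```

```bash
python3 - <<'E'
from h import *
go(.6025,-.139,.0985,93.5)
E
```

```text
t 4.45 pos [ 0.6032 -0.1396  0.1036] yaw 93.43 F [-14.7  -1.6  12.4] M [-0.23  2.35  0.32] w 0.0143 q6 -0.48
units [ 0.021 -0.022  0.169] turn -0.01
```

carry_out(steps=[[0,-0.1,-0.05,0,1],[0,0,0,0,1],[0,0,0,0,1]])

```text
t: 4.7
ee_pos: [0.6029, -0.1396, 0.1038]
eef_rot: [0.686, 0.728, -0.0, 0.001]
ft_force: [2.3, -2.3, -4.5]
width: 0.0142
grasp_force: 26.5
```

```bash
python3 - <<'E'
from h import *
go(.6025,-.139,.0985,93.5)
E
```

```text
t 4.7 pos [ 0.6029 -0.1396  0.1038] yaw 93.38 F [ 2.3 -2.3 -4.5] M [-0.41 -0.27  0.34] w 0.0142 q6 -0.48
units [ 0.021 -0.013  0.176] turn -0.02
```

carry_out(steps=[[0,0,0,-0.6,1],[0,0,0,-0.8,1],[0,0,0,-0.8,1],[0,0,0,-0.8,1],[0,0,0,0,1]])

```text
t: 5.12
ee_pos: [0.6028, -0.1396, 0.1037]
eef_rot: [0.563, 0.827, -0.0, 0.0]
ft_force: [2.0, -3.6, -4.3]
width: 0.0143
grasp_force: 26.2
```

```bash
python3 - <<'E'
from h import *
go(.603,-.139,.1038,180)
E
```

```text
t 5.12 pos [ 0.6028 -0.1396  0.1037] yaw 111.53 F [ 2.  -3.6 -4.3] M [-0.51 -0.18  0.26] w 0.0143 q6 -0.79
units [ 0.016  0.015 -0.004] turn -11.41
```

Turning smoothly with low forces, so I continue.

carry_out(steps=[[0,0,0,-1,1],[0,0,0,-1,1],[0,0,0,-1,1],[0,0,0,-1,1],[0,0,0,0,1]])

```text
t: 5.53
ee_pos: [0.6026, -0.1394, 0.1036]
eef_rot: [0.379, 0.925, -0.0, -0.0]
ft_force: [1.1, -1.6, -4.2]
width: 0.0141
grasp_force: 25.9
```

carry_out(steps=[[0,0,0,-1,1],[0,0,0,-1,1],[0,0,0,-1,1],[0,0,0,-1,1],[0,0,0,0,1]])

```text
t: 5.95
ee_pos: [0.6025, -0.1392, 0.1037]
eef_rot: [0.18, 0.984, 0.0, -0.0]
ft_force: [0.6, -1.7, -3.8]
width: 0.0141
grasp_force: 25.9
```

```bash
python3 - <<'E'
from h import *
go(.603,-.139,.1038,180)
E
```

```text
t 5.95 pos [ 0.6025 -0.1392  0.1037] yaw 159.3 F [ 0.6 -1.7 -3.8] M [-0.38 -0.08  0.15] w 0.0141 q6 -1.63
units [-0.012  0.013 -0.005] turn -3.45
```

carry_out(steps=[[0,0,0,-1,1],[0,0,0,-1,1],[0,0,0,-1,1],[0,0,0,-0.3,1],[0,0,0,0,1]])

```text
t: 6.37
ee_pos: [0.6025, -0.1392, 0.1036]
eef_rot: [0.01, 1.0, 0.0, -0.0]
ft_force: [-0.6, -2.8, -2.9]
width: 0.0145
grasp_force: 25.8
```

```bash
python3 - <<'E'
from h import *
a=np.radians(91.5); d=.10
go(.6025+d*np.cos(a),-.1394+d*np.sin(a),.1038,180)
im,dd=get_image("top"); np.savez("top2",im=im,d=dd)
c=im[160:235,175:368]; cv2.imwrite("pics/c2.png",cv2.resize(c[:,:,::-1],None,fx=4,fy=4,interpolation=cv2.INTER_CUBIC))
E
```

```text
t 6.37 pos [ 0.6025 -0.1392  0.1036] yaw 178.86 F [-0.6 -2.8 -2.9] M [-0.44  0.01  0.1 ] w 0.0145 q6 -1.97
units [ 0.154  3.324 -0.005] turn -0.19
```

View pics/c2.png

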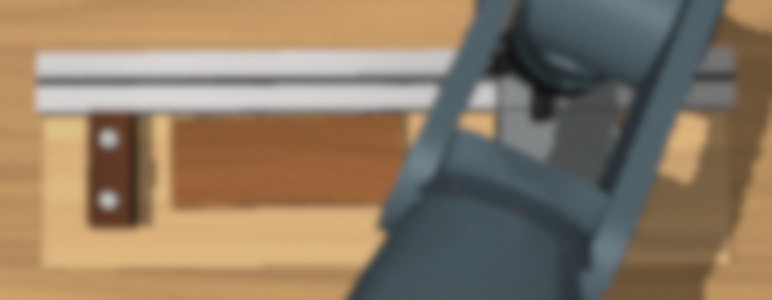

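The bar is across the fence (its end is visible at crop (543,105)), and the carriage front is still at crop x≈497. Now I slide along the fence by the knob.

carry_out(steps=[[0.003,0.08,0,0,1],[0.007,0.15,0,0,1],[0.007,0.15,0,0,1],[0.007,0.15,0,0,1],[0.007,0.15,0,0,1]])

```text
t: 6.83
ee_pos: [0.6019, -0.1181, 0.1036]
eef_rot: [0.008, 1.0, 0.0, -0.0]
ft_force: [-0.7, -2.9, -4.0]
width: 0.0144
grasp_force: 25.6
```

carry_out(steps=[[0.007,0.15,0,0,1],[0.007,0.15,0,0,1],[0.007,0.15,0,0,1],[0.007,0.15,0,0,1],[0.007,0.15,0,0,1]])

```text
t: 7.25
ee_pos: [0.6013, -0.0958, 0.1037]
eef_rot: [0.007, 1.0, 0.0, -0.0]
ft_force: [-0.1, -1.8, -5.8]
width: 0.0141
grasp_force: 25.4
```

```bash
python3 - <<'E'
from h import *
a=np.radians(91.5); d=.10
go(.6025+d*np.cos(a),-.1394+d*np.sin(a),.1038,180)
E
```

```text
t 7.25 pos [ 0.6013 -0.0958  0.1037] yaw 179.16 F [-0.1 -1.8 -5.8] M [-0.49  0.01 -0.17] w 0.0141 q6 -1.91
units [ 0.074  1.878 -0.004] turn -0.14
```

carry_out(steps=[[0.005,0.13,0,0,1],[0.005,0.13,0,0,1],[0.005,0.13,0,0,1],[0.005,0.13,0,0,1],[0.005,0.13,0,0,1]])

```text
t: 7.67
ee_pos: [0.6007, -0.0765, 0.1037]
eef_rot: [0.007, 1.0, 0.0, -0.0]
ft_force: [-0.2, -2.2, -6.4]
width: 0.0141
grasp_force: 25.4
```

carry_out(steps=[[0.005,0.13,0,0,1],[0.005,0.13,0,0,1],[0.005,0.1,0,0,1],[0.005,0.1,0,0,1],[0.005,0.1,0,0,1]])

```text
t: 8.08
ee_pos: [0.6002, -0.0599, 0.1037]
eef_rot: [0.007, 1.0, -0.0, -0.0]
ft_force: [-1.8, -3.2, -6.2]
width: 0.0142
grasp_force: 25.3
```

```bash
python3 - <<'E'
from h import *
a=np.radians(91.5); d=.10
go(.6025+d*np.cos(a),-.1394+d*np.sin(a),.1038,180)
im,dd=get_image("top"); np.savez("top3",im=im,d=dd)
c=im[160:235,175:368]; cv2.imwrite("pics/c3.png",cv2.resize(c[:,:,::-1],None,fx=4,fy=4,interpolation=cv2.INTER_CUBIC))
E
```

```text
t 8.08 pos [ 0.6002 -0.0599  0.1037] yaw 179.16 F [-1.8 -3.2 -6.2] M [-0.59  0.19 -0.14] w 0.0142 q6 -1.85
units [ 0.022  0.681 -0.005] turn -0.14
```

View pics/c3.png

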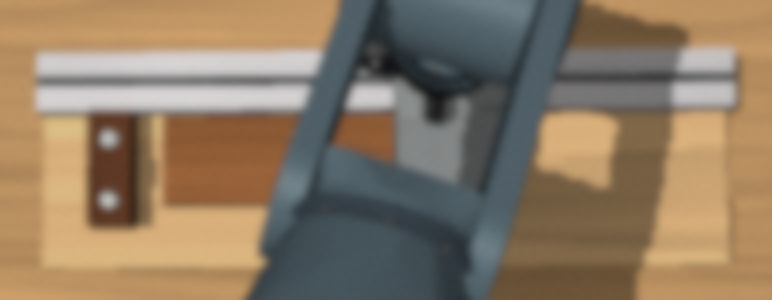

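The carriage face (crop x≈396) has met the board. The board has moved to left edge 165 and is still about 20 mm short of the stop. I carry on more slowly.

carry_out(steps=[[0.003,0.08,0,0,1],[0.003,0.08,0,0,1],[0.003,0.08,0,0,1],[0.003,0.08,0,0,1],[0.003,0.08,0,0,1]])

```text
t: 8.55
ee_pos: [0.5999, -0.0478, 0.1036]
eef_rot: [0.007, 1.0, 0.0, -0.0]
ft_force: [-1.5, -2.7, -6.7]
width: 0.0142
grasp_force: 25.4
```

carry_out(steps=[[0.002,0.05,0,0,1],[0.002,0.05,0,0,1],[0.002,0.05,0,0,1],[0.002,0.05,0,0,1]])

```text
t: 8.88
ee_pos: [0.5997, -0.0418, 0.1037]
eef_rot: [0.007, 1.0, 0.0, -0.0]
ft_force: [-2.6, -2.2, -7.4]
width: 0.0145
grasp_force: 25.4
```

```bash
python3 - <<'E'
from h import *
a=np.radians(91.5); d=.10
go(.6025+d*np.cos(a),-.1394+d*np.sin(a),.1038,180)
E
```

```text
t 8.88 pos [ 0.5997 -0.0418  0.1037] yaw 179.16 F [-2.6 -2.2 -7.4] M [-0.55  0.48 -0.15] w 0.0145 q6 -1.82
units [-0.003  0.08  -0.004] turn -0.14
```

carry_out(steps=[[0.001,0.04,0,0,1],[0.001,0.04,0,0,1],[0.001,0.04,0,0,1]])

```text
t: 9.13
ee_pos: [0.5996, -0.0389, 0.1037]
eef_rot: [0.007, 1.0, -0.001, -0.0]
ft_force: [-4.7, -8.5, -7.9]
width: 0.0144
grasp_force: 25.3
```

carry_out(steps=[[0.001,0.03,0,0,1],[0.001,0.03,0,0,1]])

```text
t: 9.3
ee_pos: [0.5997, -0.0389, 0.1037]
eef_rot: [0.007, 1.0, -0.002, -0.0]
ft_force: [-4.5, -14.8, -8.1]
width: 0.0142
grasp_force: 25.3
```

```bash
python3 - <<'E'
from h import *
im,dd=get_image("top"); np.savez("top4",im=im,d=dd)
c=im[160:235,175:368]; cv2.imwrite("pics/c4.png",cv2.resize(c[:,:,::-1],None,fx=4,fy=4,interpolation=cv2.INTER_CUBIC))
go(.6,-.0389,.1038,93)
E
```

```text
t 9.35 pos [ 0.5997 -0.0389  0.1037] yaw 179.17 F [ -3.9 -11.5  -6.5] M [-1.87  0.71  0.  ] w 0.0146 q6 -1.81
units [-0.011 -0.001 -0.003] turn 14.36
```

View pics/c4.png

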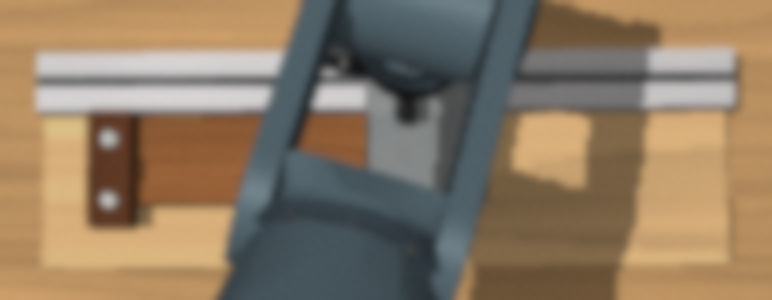

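The board (left edge at crop x≈136) is against the end stop, with the carriage against its other end at 368. I turn the knob back, keeping about 12 N of push.

carry_out(steps=[[0,0,0,0.6,1],[0,0,0,1,1],[0,0,0,1,1],[0,0,0,1,1],[0,0,0,1,1]])

```text
t: 9.77
ee_pos: [0.5997, -0.0387, 0.1037]
eef_rot: [0.248, 0.969, -0.002, 0.0]
ft_force: [-3.6, -10.1, -8.2]
width: 0.0143
grasp_force: 25.6
```

carry_out(steps=[[0,0,0,1,1],[0,0,0,1,1],[0,0,0,0,1]])

```text
t: 10.02
ee_pos: [0.5998, -0.0386, 0.1037]
eef_rot: [0.348, 0.937, -0.001, 0.0]
ft_force: [-3.9, -10.2, -9.2]
width: 0.0144
grasp_force: 25.4
```

```bash
python3 - <<'E'
from h import *
go(.6,-.0389,.1038,92.5)
E
```

```text
t 10.02 pos [ 0.5998 -0.0386  0.1037] yaw 139.24 F [ -3.9 -10.2  -9.2] M [-1.75  0.64 -0.18] w 0.0144 q6 -1.12
units [-0.012 -0.002 -0.003] turn 7.79
```

carry_out(steps=[[0,0,0,1,1],[0,0,0,1,1],[0,0,0,1,1],[0,0,0,1,1],[0,0,0,0,1]])

```text
t: 10.43
ee_pos: [0.5999, -0.0385, 0.1037]
eef_rot: [0.535, 0.845, -0.001, 0.001]
ft_force: [-4.1, -10.6, -8.0]
width: 0.0143
grasp_force: 25.4
```

carry_out(steps=[[0,0,0,1,1],[0,0,0,1,1],[0,0,0,1,1],[0,0,0,0.7,1],[0,0,0,0,1]])

```text
t: 10.85
ee_pos: [0.6001, -0.0385, 0.1038]
eef_rot: [0.687, 0.726, -0.001, 0.001]
ft_force: [-2.5, -8.4, -8.0]
width: 0.0143
grasp_force: 25.4
```

```bash
python3 - <<'E'
from h import *
go(.6,-.0389,.1038,92.5)
E
```

```text
t 10.85 pos [ 0.6001 -0.0385  0.1038] yaw 93.15 F [-2.5 -8.4 -8. ] M [-1.55  0.43  0.01] w 0.0143 q6 -0.31
units [-0.015 -0.004  0.   ] turn 0.11
```

carry_out(steps=[[0,0,0,0,0.5],[0,0,0,0,0],[0,0,0,0,-0.3],[0,0,0,0,-0.5],[0,0,0,0,-0.5]])

```text
t: 11.27
ee_pos: [0.6007, -0.0363, 0.1046]
eef_rot: [0.686, 0.728, 0.001, 0.001]
ft_force: [0.8, -0.2, 1.2]
width: 0.0639
grasp_force: 0.0
```

carry_out(steps=[[0,0,-0.3,0,-0.5],[0,0,-0.8,0,-0.5],[0,0,-1,0,-0.5],[0,0,-1,0,-0.5],[0,0,-1,0,-0.5]])

```text
t: 11.68
ee_pos: [0.5998, -0.0364, 0.2289]
eef_rot: [0.686, 0.728, 0.0, 0.0]
ft_force: [1.1, -0.2, -1.1]
width: 0.0642
grasp_force: 0.0
```

carry_out(steps=[[-1,-0.9,0,0,-0.5],[-1,-0.9,0,0,-0.5],[-1,-0.9,0,0,-0.5],[-1,-0.9,0,0,-0.5],[-1,-0.9,0,0,-0.5]])

```text
t: 12.1
ee_pos: [0.4729, -0.1952, 0.2279]
eef_rot: [0.686, 0.728, 0.0, 0.001]
ft_force: [1.4, -0.6, 0.2]
width: 0.0643
grasp_force: 0.0
```

carry_out(steps=[[-1,-0.5,0,0,-0.5],[-1,-0.5,0,0,-0.5],[-1,-0.5,0,0,-0.5],[-0.5,-0.2,0,0,-0.5],[0,0,0,0,-0.5]])

```text
t: 12.52
ee_pos: [0.4281, -0.3054, 0.2279]
eef_rot: [0.687, 0.726, -0.0, 0.001]
ft_force: [-0.5, 0.9, 0.3]
width: 0.0642
grasp_force: 0.0
```

```bash
python3 - <<'E'
from h import *
im,dd=get_image("top"); np.savez("top5",im=im,d=dd)
c=im[160:235,175:368]; cv2.imwrite("pics/c5.png",cv2.resize(c[:,:,::-1],None,fx=4,fy=4,interpolation=cv2.INTER_CUBIC))
go(.6,-.0389,.1038,92.5)
E
```

```text
t 12.57 pos [ 0.4287 -0.3036  0.2276] yaw 93.19 F [ 0.2  0.8 -0.1] M [ 0.06  0.03 -0.01] w 0.0639 q6 -0.9
units [8.494 6.188 4.125] turn 0.11
```

View pics/c5.png

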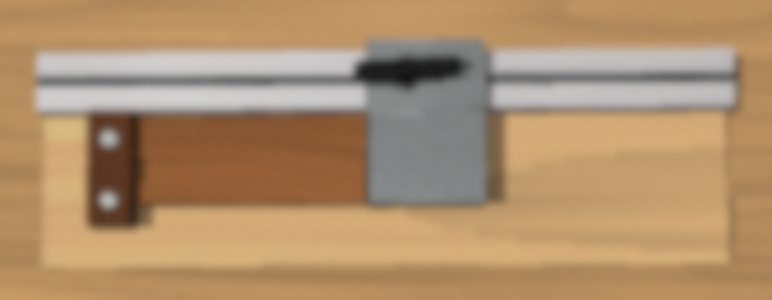

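The board spans crop x 137–368 between the end stop and the carriage with no gap. The bar at (410,68) lies along the fence, and the arm is clear.

```bash
python3 -c "
from station import r
print(r.close_job())"
```

```text
the job is handed in; nothing more can be done
None
```

The job is handed in with no verdict shown. In the last picture the board sits against the end stop with the carriage snug on its other end, and the knob bar is back along the fence (about 0.03 rad, locked). The arm stood clear, and all of it took 12.6 s.

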